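# Empty the tip-up tray and grease the bearing under it

### The arm

A 6-joint arm with a two-finger parallel gripper is mounted at the origin on a cart in front of the work surface, level with it; the furniture and walls round the work are solid. World frame = base frame: x ahead of the robot, y to its left, z up, the work surface at z = 0. Lengths are in m, angles in rad, forces in N, time in s.
With the tool pointing down it reaches from about 0.35 to 0.8 m from the base axis. Payload 7.3 kg.
Tool frame: the origin (TCP) lies midway between the tips of the shut fingers; the grasp point (between the pads) lies 19 mm behind it; z points along the fingers, y is the line along which they close (so a half turn about z gives the same grasp; the last joint's range is limited). The gripper opens to 85 mm and grips with 20 to 120 N. Pads are 22 mm wide; open, the fingers measure 114 mm over their backs; the gripper's body (76 mm by 85 mm) begins 54 mm behind the grasp point. The pads swing forward as they close: fully open they stand 13 mm farther back than shut.
Start: joints at [1.162, 0.342, 1.524, -0, 1.275, -0.146], TCP at [0.136, 0.507, 0.231] pointing down, gripper open.
Joint ranges: [-2.53, 2.53], [-0.77, 2.02], [0.04, 2.7], [-1, 4.14], [0.28, 2.66], [-3.11, 3.11]. Speed limits (rad/s): [2.57, 2.57, 3.14, 3.14, 3.14, 3.14].

### API

Orientations are given as a unit quaternion [x, y, z, w].
In Python, from workcell import r, camrig, kin gives the robot as it stands (r), with the cameras (camrig) and the kinematics (kin). Calls block until the motion is done:
- r.reach(position, orientation): joint-space move of the TCP to a pose.
- r.move_straight(position, orientation=None, speed=0.15, max_force=None): straight line of the TCP; orientation=None keeps the orientation; speed is the mean speed in m/s. With max_force (N) it stops when the force on the tool has changed by that much, and returns True; else False.
- r.movej(angles): joint-space move.
- r.command_gripper(opening, force=None): finger opening in m; force is the grip in N (None keeps the last); returns when the fingers have stopped.
- r.hold(seconds).
- kin.solve_ik(position, orientation): joint angles nearest the present ones, or None.
- r.read_state(): the state.
- camrig.get_image(name): name is "scene" or "top" or "wrist"; returns the picture (480x640x3 uint8, red, green, blue); there is no depth.
- camrig.camera_model(name): a dict with "K" (3x3 intrinsics, pixels), "k1" (the pictures are not rectified: a ray, as slopes to the right and down, at radius r is drawn at 1 + k1 r^2 times it, then the intrinsics apply), "R" (3x3) and "t" (3): a world point X has camera coordinates R X + t; the wrist camera has in their place "tool_from_camera" (4x4, takes a point from camera to tool coordinates, whose origin is the TCP and whose axes are the flange's). Camera axes: x right, y down, z forward; pixel columns grow to the right and rows downward; lengths in m; the calibration is good to about 2 mm. A picture is of the moment at which its call begins: read the wrist's pose just before it. camera_model takes no time and is no camera call.
A pose or a line that the arm cannot do raises r.PlanningError and nothing moves.
- r.finish_job(): hands the job in; it is judged then, once.
The state is a dict: "time_s": time; "joint_positions": joint angles; "dq": joint speeds; "tau": joint torques, N m; "eef_pos": TCP position; "eef_rot": TCP orientation; "contact_force": force on the tool from outside, world axes, zero at the start; "torque": the same for the moment, N m; "grip_width": finger opening in m; "grip_force": force on a finger pad.
Only numpy, scipy, OpenCV 4.12 (cv2) and the standard library are available. Lean on these libraries where they do the work, as an engineer would, in place of code of your own. Each camera call takes 0.05 s, during which the arm holds its last target. There are 200 camera calls.

### The job

The countershaft bearing under the tip-up tray is due for grease: swing the tray right up by its handle and leave it standing up, so that all four nuts lying in it slide off over its hinge side into the bin. Then take the little push-type grease gun out of its wooden stand and press it squarely onto the leaning grease nipple until the coupler snaps over the nipple's head, and go on pushing against the gun's spring until the barrel has slid down over its nose nearly as far as it goes. Finish while still holding the gun gripped and pushed in on the nipple like that - do not let go - and leave the battery pack and the tape measure where they are.

Things in the scene. Friction and masses are not known exactly. Their poses are not given: they have to be found in the camera images.
- countershaft: Fixed unit: dark steel base plate 150 x 180 x 8 mm with a grey pillow-block bearing, a shaft, a 60 mm pulley and, at its left (+y) end, an upright grey panel 130 mm wide, 110 mm high, with the tray's hinge on top. Origin on the bench under the middle; x points away from the robot, y left along the shaft, z up (yaw within 0.2 rad).
- tray (a joint): Hinge of the sheet-metal tray over the bearing: 130 mm (unit x) by 170 mm (unit y), 20 mm rim on three sides, none on the left (+y), where the floor runs 30 mm past the hinge over the bin. 0 = level as found; grows as the right edge with the handle swings up and over to the left; 1.45 rad = up against its stop. Friction hinge: stays where left, takes 2 to 5 N at the handle.
- tray_handle (a point): Middle of the tray's handle, a round steel bar 10 mm thick, straight for about 80 mm along the unit's x, 42 mm out from the tray's right-hand rim; open space all round it. It turns with the tray, 182 mm from the hinge line and, when level, 11 mm above it.
- tray_hinge (a point): Point on the tray's hinge line (the line runs along the unit's x, 115 mm above the bench), at the same unit x as the handle's middle.
- bin: Open grey parts bin 160 (x) x 130 (y) x 72 mm, walls 4 mm, loose (0.9 kg), standing close beside the panel on the left of the unit. Origin under its centre.
- nut_1: Loose hexagon steel nut, 30 mm across the flats, 16 mm high, about 60 g, lying flat in the tray at the start. Origin at the centre of its lower face.
- nut_2: Loose hexagon steel nut, 30 mm across the flats, 16 mm high, about 60 g, lying flat in the tray at the start. Origin at the centre of its lower face.
- nut_3: Loose hexagon steel nut, 30 mm across the flats, 16 mm high, about 60 g, lying flat in the tray at the start. Origin at the centre of its lower face.
- nut_4: Loose hexagon steel nut, 30 mm across the flats, 16 mm high, about 60 g, lying flat in the tray at the start. Origin at the centre of its lower face.
- nipple: Brass grease nipple in the top of the bearing housing, leaning 0.61 rad (35 degrees) from upright to the robot's side (-x of the unit). Round head 14 mm in diameter, 8 mm neck; stands 26 mm out of the housing (a round of 33 mm radius). Origin at the very top of the head; z points outwards along the nipple. Under the tray until that is swung up.
- grease_gun: Push-type grease gun, round, 122 mm long, 0.33 kg: barrel 34 mm in diameter with turned rings, below it a steel nose ending in a flared mouth 35 mm across. Origin at the centre of the mouth (nose fully out); z points along the gun to its rear end. Barrel from z = 45 to 122 mm; grip it at z = 75 to 105 mm. Starts upright, mouth down, in its stand, mouth 13 mm above the bench.
- seat (a point): Bottom of the coupler's bore, on its axis, 21 mm inside the mouth; moves with the nose. The mouth narrows from about 26 to 17 mm in its first 8 mm. Four sprung balls 10 mm inside the mouth ride over the nipple's head with about 5 N and snap in behind it; then the top of the head (nipple) rests against this point.
- nose (a joint): How far the nose is pushed into the barrel: 0 = fully out, 0.012 m = fully in. Its spring takes 10 N to start moving (so the coupler snaps on first) and 16 N at the full 12 mm; it pushes the nose out again when let go.
- gun_stand: Fixed wooden block 75 x 75 x 45 mm with a round 38 mm hole, 32 mm deep, in the middle of its top, in which the gun stands. Origin under its centre.
- battery_pack: Black tool battery, 121 x 75 x 65 mm, loose bystander. Origin under its centre.
- tape_measure: Pocket tape measure, 38 x 83 x 64 mm, loose bystander. Origin under its centre.

How it is judged:
By the outcome, as a careful person would: the job done as asked, in the order asked, and still so for the second after the job is handed in, while the arm keeps its last pose, push and grip.
It also fails if it takes over 48 s, if anything falls off the work surface, if the arm or the gripper's body presses on something with over 40 N, if the wrist force passes 120 N, or if a joint passes its speed limit or range.

## Working session

There is one attempt and no reset: what is moved stays moved. The work goes in short steps, each a Python script; the robot and the scene stay as the last script left them, time stands still between calls to the robot, and variables do not carry over. Pictures are saved under pics/ and viewed, at most 10 in all, crops included, and the job is handed in when it is done.

```bash
mkdir -p pics; ls
python3 - <<'E'
from workcell import r, camrig, kin
import cv2, numpy as np
np.set_printoptions(precision=4,suppress=True)
for n in ("scene","top"):
    cv2.imwrite(f"pics/{n}0.png",camrig.get_image(n)[:,:,::-1]); m=camrig.camera_model(n); print(n,m)
print(camrig.camera_model("wrist")); print(r.read_state())
E
```

```text
pics
workcell.py
scene {'K': array([[529.6455,   0.    , 328.9694],
       [  0.    , 529.6455, 241.2252],
       [  0.    ,   0.    ,   1.    ]]), 'k1': -0.0607987312766433, 'R': array([[-0.6789, -0.7341,  0.0126],
       [-0.5683,  0.5145, -0.6422],
       [ 0.4649, -0.4431, -0.7665]]), 't': array([0.341 , 0.3919, 0.8807])}
top {'K': array([[448.9076,   0.    , 321.409 ],
       [  0.    , 448.9076, 245.9565],
       [  0.    ,   0.    ,   1.    ]]), 'k1': 0.02063972696555557, 'R': array([[-0.0091, -0.9999, -0.0102],
       [-0.9964,  0.0099, -0.0845],
       [ 0.0846,  0.0094, -0.9964]]), 't': array([-0.0452,  0.57  ,  1.1342])}
{'K': array([[387.2927,   0.    , 312.9749],
       [  0.    , 387.2927, 241.7545],
       [  0.    ,   0.    ,   1.    ]]), 'k1': -0.08403811042396583, 'tool_from_camera': array([[-0.0007, -0.9647, -0.2634,  0.0663],
       [ 1.    , -0.0006, -0.0007, -0.0015],
       [ 0.0005, -0.2634,  0.9647, -0.1421],
       [ 0.    ,  0.    ,  0.    ,  1.    ]])}
{'time_s': 0.1, 'joint_positions': array([ 1.1619,  0.3426,  1.5249, -0.    ,  1.2754, -0.146 ]), 'dq': array([-0.0007, -0.0021, -0.0011, -0.0018,  0.0005, -0.0002]), 'tau': array([  0.0026, -43.4449, -24.6494,  -0.0001,   0.0048,   0.    ]), 'eef_pos': array([0.1363, 0.5067, 0.2307]), 'eef_rot': array([ 0.1311,  0.9914, -0.0006, -0.0002]), 'contact_force': array([-0.2348, -0.454 , -0.7268]), 'torque': array([0.117 , 0.0127, 0.003 ]), 'grip_force': 0.0, 'grip_width': 0.08546571551042613}
```

View pics/scene0.png

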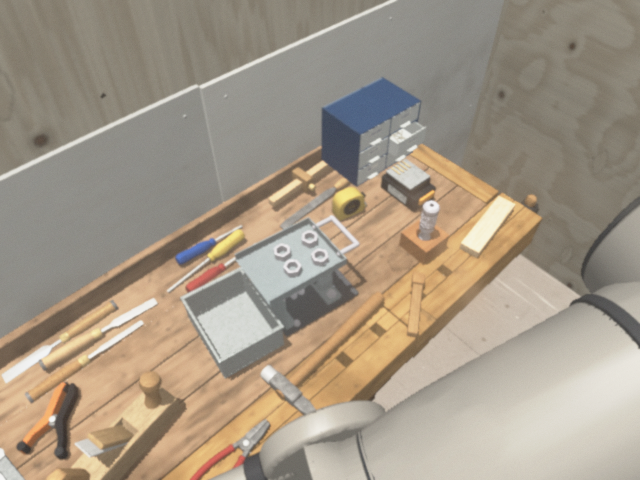

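View pics/top0.png

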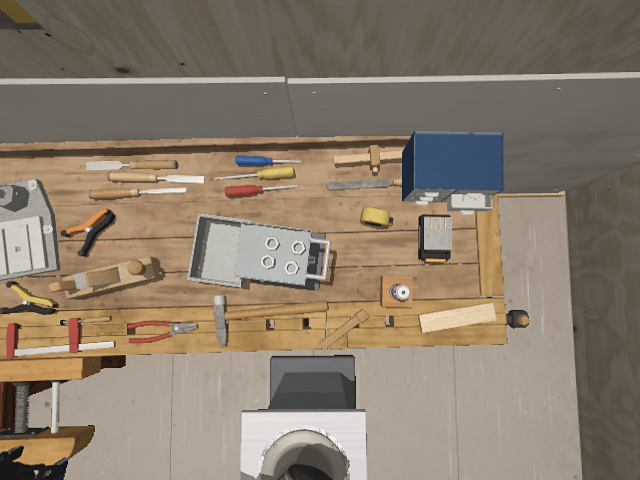

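Run:
```python
import cv2
a=cv2.imread("pics/top0.png")[205:310,185:425]; cv2.imwrite("pics/topc.png",cv2.resize(a,None,fx=3.33333,fy=3.33333,interpolation=cv2.INTER_CUBIC))
a=cv2.imread("pics/scene0.png")[190:380,180:446]; cv2.imwrite("pics/scc.png",cv2.resize(a,None,fx=3,fy=3,interpolation=cv2.INTER_CUBIC))
```

```text
(no output)
```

View pics/topc.png

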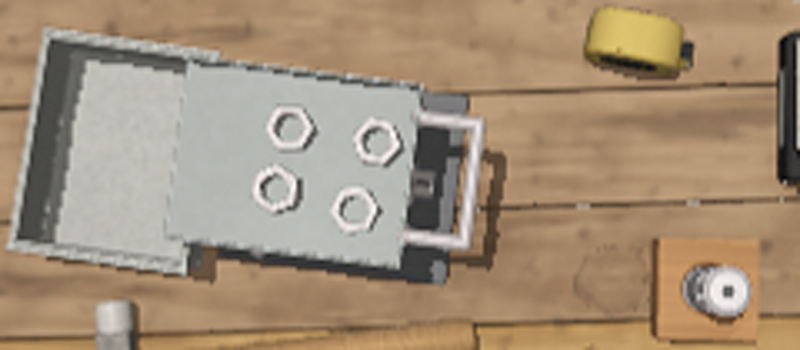

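View pics/scc.png

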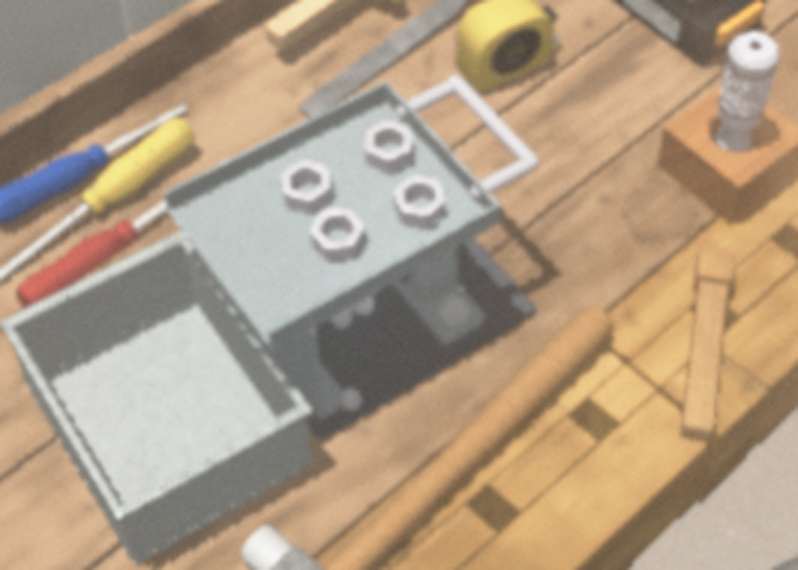

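```bash
cat > h.py <<'E'
from workcell import r, camrig, kin
import cv2, numpy as np
from scipy.optimize import least_squares
from scipy.spatial.transform import Rotation as R
np.set_printoptions(precision=4,suppress=True)
def cam(n,st=None):
    m=camrig.camera_model(n)
    if n=="wrist":
        T=np.eye(4);T[:3,:3]=R.from_quat(st["eef_rot"]).as_matrix();T[:3,3]=st["eef_pos"]
        C=np.linalg.inv(T@m["tool_from_camera"]);return m["K"],m["k1"],C[:3,:3],C[:3,3]
    return m["K"],m["k1"],m["R"],m["t"]
def proj(c,X):
    K,k,Rm,t=c;p=np.atleast_2d(X)@Rm.T+t;s=p[:,:2]/p[:,2:]
    s=s*(1+k*(s**2).sum(1,keepdims=True));return s@K[:2,:2].T+K[:2,2]
def tri(obs,x0=(.5,0,.1)):
    s=least_squares(lambda X:np.concatenate([(proj(c,X)[0]-p) for c,p in obs]),x0);return s.x,np.abs(s.fun).max()
def onplane(c,p,z):
    return least_squares(lambda q:proj(c,[q[0],q[1],z])[0]-p,[.5,0]).x
def rot(zdir,ydir):
    z=np.array(zdir)/np.linalg.norm(zdir);y=np.array(ydir)-np.dot(ydir,z)*z;y/=np.linalg.norm(y)
    return R.from_matrix(np.c_[np.cross(y,z),y,z])
E
python3 - <<'E'
from h import *
T=cam("top");S=cam("scene")
t=lambda u,v:np.array([185+u*.3-.35,205+v*.3-.35]); s=lambda u,v:np.array([180+u/3-.33,190+v/3-.33])
P={}
for n,a,b in [("hfar",(477,120),(458,82)),("hnear",(463,245),(533,160)),("gun",(729,292),(755,45)),("trayLn",(170,236),(270,335)),("trayLf",(190,62),(168,208)),("nut1",(291,129),(307,184)),
 ("binLf",(47,33),(8,325)),("binLn",(12,247),(122,515))]:
    P[n]=tri([(T,t(*a)),(S,s(*b))]);print(n,*P[n])
d=P["hfar"][0]-P["hnear"][0];print("yaw",np.arctan2(-d[1],d[0]) ,np.hypot(*d[:2]))
print("stand", [onplane(T,t(*p),.045) for p in [(657,238),(760,240),(757,341),(655,340)]])
print("tape",onplane(T,t(637,40),.03))
E
```

```text
hfar [ 0.5713 -0.0684  0.1272] 0.9268110069600652
hnear [ 0.4849 -0.0563  0.1307] 0.1943161390795467
gun [ 0.4514 -0.2391  0.1368] 0.12254558179165542
trayLn [0.4953 0.1516 0.1253] 0.7562480838493002
trayLf [0.618  0.1381 0.1207] 0.3107303366617771
nut1 [0.5679 0.0644 0.13  ] 0.02955582040289073
binLf [0.6466 0.2533 0.0708] 0.26198514802501904
binLn [0.4873 0.277  0.0706] 0.210562727648977
yaw 0.13827633464555888 0.08723200122596794
stand [array([ 0.4903, -0.2019]), array([ 0.4882, -0.2792]), array([ 0.4128, -0.275 ]), array([ 0.4141, -0.1988])]
tape [ 0.6434 -0.1914]
```

```bash
cat >> h.py <<'E'
yaw=-.135
UX=np.array([np.cos(yaw),np.sin(yaw),0]);UY=np.array([-np.sin(yaw),np.cos(yaw),0]);Z=np.array([0,0,1.])
HM=np.array([.528,-.0623,.126]);HG=HM+.182*UY-.011*Z
E
python3 - <<'E'
from h import *
sols=[]
for s in (1,-1):
    q=rot(-Z,s*UY).as_quat(); j=kin.solve_ik(HM+.11*Z,q); print(s,j)
    if j is not None: sols.append((abs(j[5]),s))
s=min(sols)[1]; q=rot(-Z,s*UY).as_quat()
r.command_gripper(.032,40)
r.reach(HM+.10*Z,q)
r.move_straight(HM-.019*Z,q,.12,max_force=15)
st=r.read_state();print(st["time_s"],st["eef_pos"],st["contact_force"])
w=camrig.get_image("wrist");cv2.imwrite("pics/w1.png",w[:,:,::-1])
r.command_gripper(0,40)
st=r.read_state();print(st["time_s"],st["grip_width"],st["grip_force"],st["contact_force"],st["eef_pos"])
E
```

```text
1 [-0.2616  0.3506  1.498  -0.      1.293  -1.6974]
-1 [-0.2616  0.3506  1.498  -0.      1.293   1.4441]
4.25 [ 0.5285 -0.0624  0.1077] [ 0.6963 -0.1408 -0.6304]
4.6333 0.008548958626004091 39.05098915100098 [0.2094 2.8457 4.6388] [ 0.5284 -0.0621  0.1076]
```

View pics/w1.png

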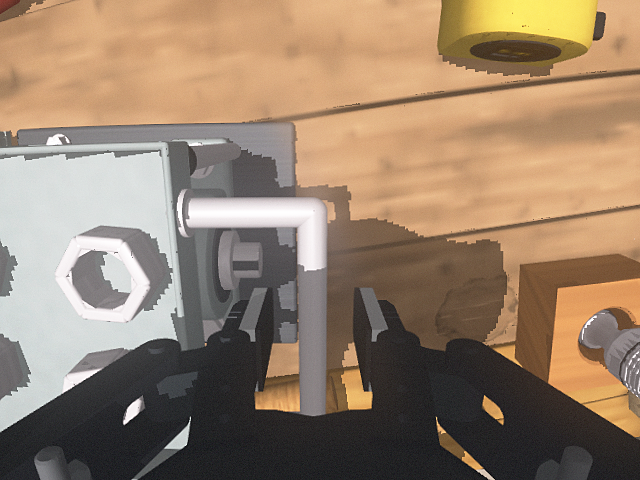

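Run:
```python
from h import *
q=r.read_state()["eef_rot"]
for th in list(np.arange(.12,1.42,.13))+[1.44,1.47]:
    c,s=np.cos(th),np.sin(th)
    p=HG+(-.182*c+.011*s)*UY+(.182*s+.011*c-.019)*Z
    hit=r.move_straight(p,q,.09 if th<1.4 else .05,max_force=25)
    st=r.read_state();print(round(th,2),hit,st["time_s"],st["eef_pos"]-p,st["contact_force"])
    if hit: break
cv2.imwrite("pics/s2.png",camrig.get_image("scene")[:,:,::-1])
```

```text
0.12 False 5.025 [0.0003 0.     0.0001] [ 2.7297  1.8464 -1.25  ]
0.25 False 5.4417 [ 0.0002 -0.0003 -0.    ] [ 1.6951 -0.9293 -0.9421]
0.38 False 5.8583 [ 0.0001 -0.0007 -0.    ] [ 2.2638 -4.4822  0.792 ]
0.51 False 6.275 [ 0.0001 -0.0013  0.0003] [ 0.9303 -7.3083  3.0452]
0.64 False 6.6917 [-0.     -0.0018  0.0007] [ -1.0718 -10.3072   7.1328]
0.77 False 7.1083 [-0.0001 -0.0023  0.0015] [ -3.4652 -10.359   11.3371]
0.9 False 7.525 [-0.0001 -0.0026  0.0024] [ -5.3504 -10.6239  16.846 ]
1.03 False 7.9417 [ 0.0001 -0.0021  0.0029] [-5.4415 -9.5446 20.0233]
1.16 False 8.3583 [ 0.0002 -0.0009  0.003 ] [-4.8081 -5.5986 19.5707]
1.29 False 8.775 [ 0.0003 -0.0003  0.0029] [-3.8972 -3.5328 19.333 ]
1.44 False 9.475 [ 0.0002 -0.0001  0.0023] [-1.9596 -1.9462 15.4152]
1.47 False 9.7333 [-0.0002 -0.0032  0.0024] [ -4.5186 -13.6748  17.2921]
```

View pics/s2.png

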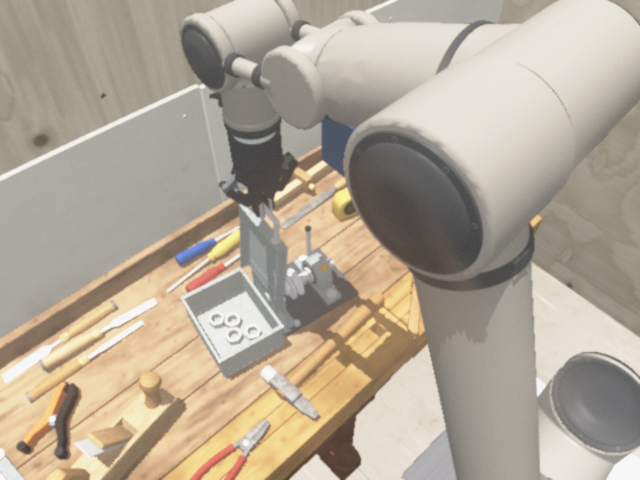

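Run:
```python
from h import *
import pickle
st=r.read_state();q=st["eef_rot"]
r.command_gripper(.032,40)
r.move_straight(st["eef_pos"]+.07*Z,q,.2)
obs=[]
for k,(a,b,z) in enumerate([(-.12,-.17,.27),(-.12,-.10,.25)]):
    p=HG+b*UY+a*UX; p[2]=z
    r.reach(p,rot(-Z,-UY).as_quat())
    s=r.read_state();im=camrig.get_image("wrist");cv2.imwrite(f"pics/wn{k}.png",im[:,:,::-1]);obs.append(s)
cv2.imwrite("pics/top3.png",camrig.get_image("top")[:,:,::-1])
pickle.dump([{k:s[k] for k in("eef_pos","eef_rot")} for s in obs],open("obs.pkl","wb"))
print(s["time_s"],s["contact_force"])
for s in obs: print(s["eef_pos"])
# predicted nipple area pixel
for s in obs: print(proj(cam("wrist",s),[HG-.11*UY-.045*Z, HG-.09*UY-.03*Z]))
a=cv2.imread("pics/wn0.png");b=cv2.imread("pics/wn1.png")
cv2.imwrite("pics/mos.png",np.hstack([cv2.resize(a,(400,300),interpolation=cv2.INTER_AREA),cv2.resize(b,(400,300),interpolation=cv2.INTER_AREA)]))
```

```text
11.95 [-0.5197 -0.0947  1.0003]
[ 0.4115 -0.0341  0.2701]
[0.4208 0.0366 0.2498]
[[239.3074  72.8031]
 [210.9999  70.3455]]
[[326.1795  67.5367]
 [299.9039  64.0129]]
```

View pics/mos.png

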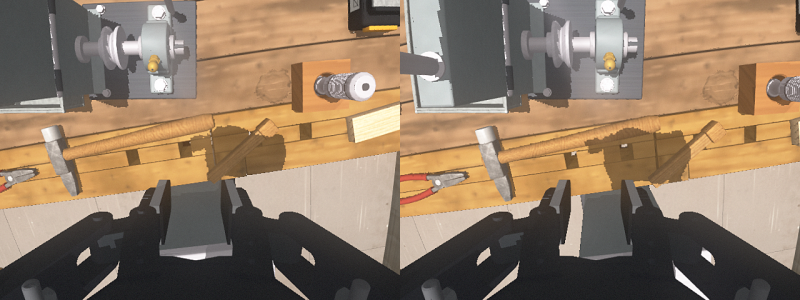

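Run:
```python
import cv2,numpy as np
out=[]
for f,(x,y) in (("wn0",(248,75)),("wn1",(333,75))):
    a=cv2.imread(f"pics/{f}.png");out.append(cv2.resize(a[max(0,y-75):y+75,x-50:x+50],(400,600),interpolation=cv2.INTER_CUBIC))
cv2.imwrite("pics/nz.png",np.hstack(out))
```

```text
(no output)
```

View pics/nz.png

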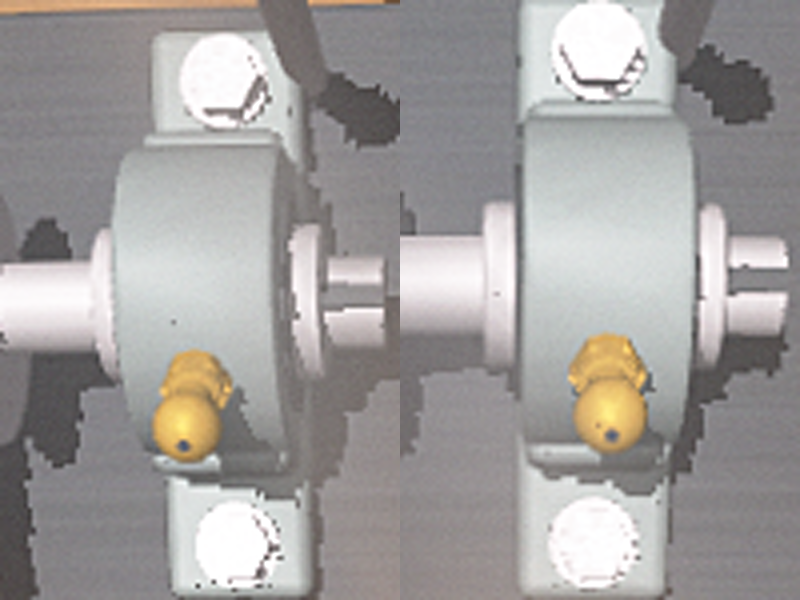

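Run:
```python
from h import *
import pickle
o=pickle.load(open("obs.pkl","rb"));C=[cam("wrist",s) for s in o]
P=lambda k,u,v:(C[k],np.array([(198,283)[k]+u/4-.4,v/4-.4]))
c=tri([P(0,187,425),P(1,211,412)]);t=tri([P(0,184,446),P(1,212,435)]);print("centre",c,"tip",t)
ax=np.cos(.61)*Z-np.sin(.61)*UX
print("tip from centre",c[0]+.007*ax, "unit coords of tip rel hinge",[(t[0]-HG)@v for v in (UX,UY,Z)])
T=cam("top");print("proj top",proj(T,[c[0],t[0]]))
im=cv2.imread("pics/top3.png");x,y=proj(T,c[0])[0].astype(int)
h=cv2.cvtColor(im,cv2.COLOR_BGR2HSV)[y-12:y+13,x-12:x+13]
m=((h[...,1]>110)&(h[...,2]>80));yy,xx=np.nonzero(m);print("yellow",len(xx),xx.mean()+x-12,yy.mean()+y-12,xx.min()+x-12,xx.max()+x-12,yy.min()+y-12,yy.max()+y-12)
# housing/bearing top: bolts for yaw
b1=tri([P(0,223,85),P(1,598-400,58)]);b2=tri([P(0,237,543),P(1,593-400,542)]);print(b1,b2);d=b1[0]-b2[0];print("yaw",np.arctan2(d[1],d[0]))
```

```text
centre (array([0.5091, 0.0064, 0.0889]), np.float64(0.1406063417949781)) tip (array([0.5047, 0.007 , 0.0933]), np.float64(0.06270968673800326))
tip from centre [0.5051 0.0069 0.0946] unit coords of tip rel hinge [np.float64(-0.03240721405809306), np.float64(-0.11648618209276136), np.float64(-0.021707013858014892)]
proj top [[297.834  268.787 ]
 [297.484  270.5302]]
yellow 38 297.5 267.7105263157895 295 300 264 272
(array([ 0.5893, -0.0043,  0.0231]), np.float64(0.43979352648465664)) (array([0.486 , 0.0096, 0.0224]), np.float64(0.23747741821350132))
yaw -0.1332107559844735
```

```bash
cat >> h.py <<'E'
N=np.array([.505,.0069,.0943]);AX=np.cos(.61)*Z-np.sin(.61)*UX
GZ=.092  # gun z at grasp point
G=np.array([.4514,-.2390,.013])
QP=rot(-AX,-UY)
def tcp_for_mouth(d): # mouth d beyond the nipple tip along AX
    return N+AX*(d+GZ-.019)
E
python3 - <<'E'
from h import *
for d in (.10,.05,-.033): print(d,kin.solve_ik(tcp_for_mouth(d),QP.as_quat()))
qd=rot(-Z,-UY).as_quat();p=G+Z*(GZ-.019)
r.command_gripper(.07)
r.reach(p+.09*Z,qd)
hit=r.move_straight(p,qd,.12,max_force=15)
print(hit,r.read_state()["contact_force"])
r.command_gripper(0,100)
s=r.read_state();print(s["time_s"],s["eef_pos"]-p,s["grip_width"],s["grip_force"],s["contact_force"])
r.move_straight(p+.12*Z,qd,.12)
s=r.read_state();print(s["time_s"],s["grip_width"],s["contact_force"])
r.reach(tcp_for_mouth(.10),QP.as_quat())
r.move_straight(tcp_for_mouth(.03),None,.1)
s=r.read_state();print(s["time_s"],s["eef_pos"]-tcp_for_mouth(.03),s["contact_force"],s["torque"])
w=camrig.get_image("wrist");t=camrig.get_image("top");sc=camrig.get_image("scene")
for n,i in(("w",w),("t",t),("s",sc)): cv2.imwrite(f"pics/pre_{n}.png",i[:,:,::-1])
x,y=proj(cam("scene"),N)[0].astype(int);print("N in scene",x,y,proj(cam("wrist",s),[N,N+.03*AX]))
a=cv2.resize(sc[max(0,y-75):y+75,x-67:x+67,::-1],(400,450),interpolation=cv2.INTER_CUBIC)
b=cv2.resize(w[:,:,::-1],(400,300));b=cv2.copyMakeBorder(b,0,150,0,0,cv2.BORDER_CONSTANT)
cv2.imwrite("pics/pre.png",np.hstack([a,b]))
E
```

```text
0.1 [-0.1422 -0.1714  2.2611  0.0097  0.442   1.5561]
0.05 None
-0.033 None
False [-0.4499  0.6895  0.703 ]
14.925 [ 0.0003 -0.0002  0.0009] 0.03230623475405553 98.41063499450684 [-1.0518  1.3206  7.3986]
16.075 0.03186327989786794 [ 0.3     0.4909 -2.918 ]Traceback (most recent call last):
  File "<stdin>", line 13, in <module>
host.PlanningError: the arm cannot follow that straight line within its joint ranges
```

```bash
cat >> h.py <<'E'
def press(d,phi,GZ=.092):
    # tool y=-UY; tool z tilted by phi from -AX towards vertical
    a=.61-phi; zd=-(np.cos(a)*Z-np.sin(a)*UX); gp=N+AX*(d+GZ)
    return gp+.019*zd, rot(zd,-UY).as_quat(), zd
def grasp(phi,az,up=0,GZ=.092):
    # same gun-in-tool relation with the gun upright; az = heading of gun's "UX-like" axis
    f=np.array([np.cos(az),np.sin(az),0]);l=np.array([-np.sin(az),np.cos(az),0])
    zd=-np.cos(phi)*Z-np.sin(phi)*f
    return G+Z*(GZ+up)+.019*zd, rot(zd,-l).as_quat(), zd
E
python3 - <<'E'
from h import *
print(r.read_state()["joint_positions"])
for phi in (.2,.3,.4,.5,.61):
    print(phi,"press",[(None if (j:=kin.solve_ik(*press(d,phi)[:2])) is None else j[4].round(2)) for d in (.1,.05,0,-.035)])
    print("   j",kin.solve_ik(*press(-.03,phi)[:2]))
    print("   grasp",[(az,[(None if (j:=kin.solve_ik(*grasp(phi,az,up)[:2])) is None else (j[4].round(2),j[5].round(2))) for up in (0,.09)]) for az in (3.14,2.4,1.57,.8,0,-.5,-1.,-1.57,-2.4)])
E
```

```text
[-0.143  -0.1703  2.2589  0.0095  0.4428  1.5554]
0.2 press [np.float64(0.72), np.float64(0.58), np.float64(0.45), np.float64(0.36)]
   j [-0.1396  0.2211  2.1362  0.005   0.3743  1.5619]
   grasp [(3.14, [(np.float64(0.68), np.float64(-2.43)), (np.float64(0.92), np.float64(-2.37))]), (2.4, [(np.float64(0.62), np.float64(-1.42)), (np.float64(0.86), np.float64(-1.43))]), (1.57, [(np.float64(0.77), np.float64(-0.37)), (np.float64(0.99), np.float64(-0.43))]), (0.8, [(np.float64(0.98), np.float64(0.38)), (np.float64(1.19), np.float64(0.33))]), (0, [(np.float64(1.13), np.float64(1.06)), (np.float64(1.34), np.float64(1.03))]), (-0.5, [(np.float64(1.17), np.float64(1.46)), (np.float64(1.37), np.float64(1.46))]), (-1.0, [(np.float64(1.15), np.float64(1.86)), (np.float64(1.36), np.float64(1.88))]), (-1.57, [(np.float64(1.07), np.float64(2.32)), (np.float64(1.28), np.float64(2.36))]), (-2.4, [(np.float64(0.87), np.float64(3.05)), None])]
0.3 press [np.float64(0.84), np.float64(0.71), np.float64(0.59), np.float64(0.52)]
   j [-0.1393  0.2448  2.0586  0.0026  0.5283  1.5645]
   grasp [(3.14, [(n
[... 2679 characters left out ...]
      0.9578  1.5674]
   grasp [(3.14, [(np.float64(0.5), np.float64(2.69)), None]), (2.4, [None, None]), (1.57, [(np.float64(0.73), np.float64(0.42)), (np.float64(0.89), np.float64(0.17))]), (0.8, [(np.float64(1.23), np.float64(0.73)), (np.float64(1.4), np.float64(0.62))]), (0, [(np.float64(1.59), np.float64(1.16)), (np.float64(1.76), np.float64(1.11))]), (-0.5, [(np.float64(1.67), np.float64(1.48)), (np.float64(1.84), np.float64(1.47))]), (-1.0, [(np.float64(1.62), np.float64(1.8)), (np.float64(1.8), np.float64(1.83))]), (-1.57, [(np.float64(1.43), np.float64(2.13)), (np.float64(1.61), np.float64(2.2))]), (-2.4, [(np.float64(0.99), np.float64(2.48)), (np.float64(1.16), np.float64(2.65))])]
```

Run:
```python
from h import *
qd=rot(-Z,-UY).as_quat();p=G+Z*(GZ-.019); PHI,AZ=.35,-.5
r.reach(p+.12*Z,qd)
r.move_straight(p+.045*Z,qd,.15)
h=r.move_straight(p+.001*Z,qd,.06,max_force=12)
s=r.read_state();print(h,s["time_s"],s["eef_pos"]-p,s["contact_force"])
if s["eef_pos"][2]-p[2]<.006:
    r.command_gripper(.07)
    r.move_straight(p+.08*Z,qd,.2)
    gp,gq,zd=grasp(PHI,AZ)
    r.reach(gp-.07*zd,gq)
    h=r.move_straight(gp,gq,.12,max_force=15)
    r.command_gripper(0,100)
    s=r.read_state();print(h,s["time_s"],s["eef_pos"]-gp,s["grip_width"],s["grip_force"],s["contact_force"],s["torque"])
    r.move_straight(gp+.11*Z,gq,.12)
    s=r.read_state();print(s["time_s"],s["grip_width"],s["contact_force"])
    P,Q,_=press(.08,PHI);r.reach(P,Q)
    P,Q,_=press(.025,PHI);r.move_straight(P,Q,.1)
    s=r.read_state();print(s["time_s"],s["eef_pos"]-P,s["contact_force"],s["torque"])
    w=camrig.get_image("wrist");t=camrig.get_image("top");sc=camrig.get_image("scene")
    for n,i in(("w",w),("t",t),("s",sc)): cv2.imwrite(f"pics/pre_{n}.png",i[:,:,::-1])
    x,y=proj(cam("scene"),N)[0].astype(int);print("N in scene",x,y,proj(cam("wrist",s),[N,N+.025*AX,N+.147*AX]))
    a=cv2.resize(sc[max(0,y-75):y+75,x-67:x+67,::-1],(400,450),interpolation=cv2.INTER_CUBIC)
    b=cv2.copyMakeBorder(cv2.resize(w[:,:,::-1],(400,300)),0,150,0,0,cv2.BORDER_CONSTANT)
    cv2.imwrite("pics/pre.png",np.hstack([a,b]))
```

```text
False 19.6917 [ 0.0002 -0.0001  0.001 ] [-0.8104  0.1473 -1.8068]
False 22.3333 [ 0.0005 -0.0002  0.0008] 0.032267032712729925 98.6306369304657 [0.145  0.1858 4.728 ] [ 0.0749  0.0342 -0.0694]
23.4 0.03268723019252972 [ 0.9119  0.1061 -3.3763]
25.125 [ 0.0001 -0.0003 -0.0001] [ 0.0388 -1.5091 -2.9135] [-0.0254  0.3045 -0.0106]
N in scene 326 265 [[309.7204 182.1355]
 [309.4526 202.8817]
 [306.8833 410.4508]]
```

View pics/pre.png

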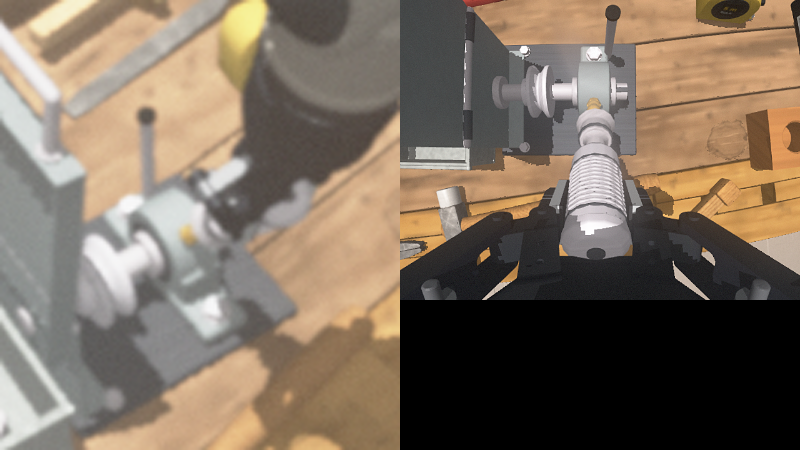

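Run:
```python
import cv2,numpy as np
a=cv2.imread("pics/pre_w.png");f=lambda i:cv2.resize(i,(400,600),interpolation=cv2.INTER_CUBIC)
cv2.imwrite("pics/pz.png",np.hstack([f(a[130:280,260:360]),f(a[130:430,225:425])]))
```

```text
(no output)
```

View pics/pz.png

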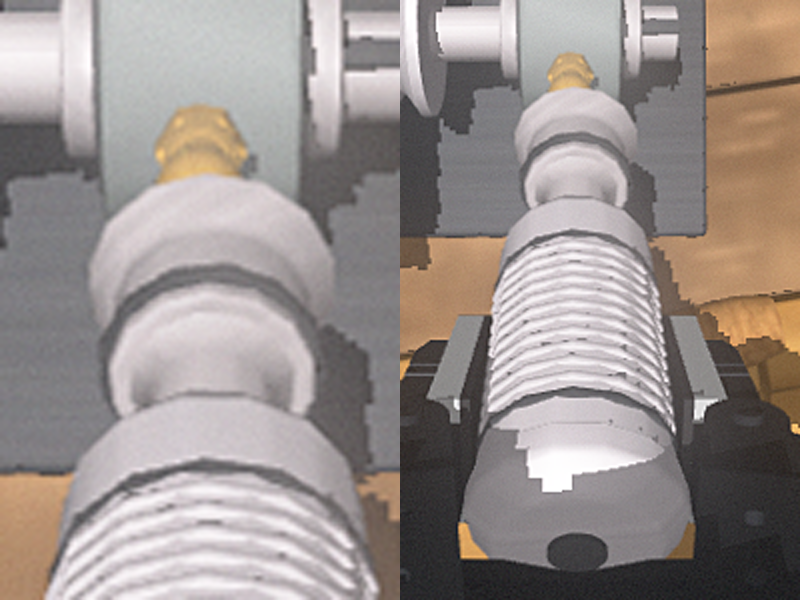

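Run:
```python
from h import *
PHI=.35; s=r.read_state(); c=cam("wrist",s); e=np.cos(.61)*UX+np.sin(.61)*Z
print("rim pred",proj(c,N+.025*AX+.0175*e),"seen 313,174.5; per mm e",proj(c,N+.025*AX+.0185*e)-proj(c,N+.025*AX+.0175*e))
print("rear pred",proj(c,N+.147*AX),"seen 313.5,406; per mm e",proj(c,N+.147*AX+.001*e)-proj(c,N+.147*AX), "per mm AX",proj(c,N+.148*AX)-proj(c,N+.147*AX))
print("side rim",proj(c,[N+.025*AX+.0175*UY,N+.025*AX-.0175*UY]),"seen 282.5, 343.7")
```

```text
rim pred [[309.7822 174.0715]] seen 313,174.5; per mm e [[-0.0095 -1.7499]]
rear pred [[307.6712 409.3627]] seen 313.5,406; per mm e [[-0.0307 -1.8466]] per mm AX [[-0.0326  3.0884]]
side rim [[278.0242 203.2874]
 [341.8665 203.2334]] seen 282.5, 343.7
```

Run:
```python
from h import *
PHI=.35; sh=.0015*UY
f0=r.read_state()["contact_force"]
def go(d,v,mf):
    P,Q,_=press(d,PHI);h=r.move_straight(P+sh,Q,v,max_force=mf)
    s=r.read_state();f=s["contact_force"]-f0;e=s["eef_pos"]-P-sh
    print(round(d,4),h,round(s["time_s"],2),"ax %.1f x %.1f y %.1f"%(f@AX,f@(np.cos(.61)*UX+np.sin(.61)*Z),f@UY),"err ax",e@AX*1e3,s["torque"],s["grip_width"]);return h,f@AX
go(.01,.06,10)
for d in (-.003,-.007,-.011,-.015,-.018,-.021,-.023,-.025):
    h,fa=go(d,.04,25)
    if h: break
```

```text
0.01 False 25.68 ax -0.5 x -1.5 y -0.8 err ax -0.3322312651393753 [ 0.0458  0.2931 -0.0019] 0.03219807978794826
-0.003 False 26.15 ax -0.1 x -0.2 y -0.2 err ax -0.17966304981690515 [ 0.0665  0.2867 -0.0076] 0.0322550520825122
-0.007 False 26.4 ax -0.5 x -0.5 y -0.3 err ax -0.1195540217472495 [ 0.012   0.321  -0.0083] 0.03212271770586221
-0.011 False 26.65 ax 0.5 x -0.4 y -0.8 err ax -0.09677638982596097 [ 0.0717  0.5498 -0.0434] 0.03252870989079846
-0.015 False 26.9 ax -1.7 x -1.1 y -1.4 err ax -0.3302938834523046 [0.0635 0.3802 0.0462] 0.03238907913991566
-0.018 False 27.15 ax -5.7 x -1.1 y -0.2 err ax -0.39340671139430206 [0.0441 0.2153 0.0168] 0.032122178386596145
-0.021 False 27.4 ax 10.4 x -0.7 y 0.7 err ax 0.46107793267352104 [ 0.0222  0.9665 -0.033 ] 0.03195002283052012
-0.023 False 27.65 ax 12.1 x -0.9 y -0.3 err ax 0.6645965064616031 [ 0.1008  0.9694 -0.0411] 0.032012207075578766
-0.025 False 27.9 ax 12.5 x -1.2 y 0.0 err ax 0.7365251419623515 [0.07   1.0588 0.0126] 0.03224857468249271
```

Run:
```python
from h import *
PHI=.35; sh=.0015*UY; f0=np.array([.04,-1.51,-2.91])
for d in np.arange(-.027,-.0375,-.001):
    P,Q,_=press(d,PHI);h=r.move_straight(P+sh,Q,.02,max_force=15)
    r.hold(.15);s=r.read_state();f=s["contact_force"]-f0;e=s["eef_pos"]-P-sh
    print(round(d,4),h,round(s["time_s"],2),"ax %.1f x %.1f y %.1f"%(f@AX,f@(np.cos(.61)*UX+np.sin(.61)*Z),f@UY),"actual",(d+e@AX)*1e3,s["grip_width"],s["grip_force"])
    if h or f@AX>18.5: break
cv2.imwrite("pics/end_w.png",camrig.get_image("wrist")[:,:,::-1])
```

```text
-0.027 False 28.3 ax 13.7 x -0.2 y 1.2 actual -26.142001212398092 0.032252340935222605 100.07544994354248
-0.028 False 28.7 ax 13.9 x -1.2 y 1.3 actual -27.115929110247052 0.03243081976925527 100.08763790130615
-0.029 False 29.1 ax 13.9 x 0.4 y 1.5 actual -28.071918101034132 0.03234860122427443 100.12248516082764
-0.03 False 29.5 ax 15.1 x -0.8 y 1.4 actual -29.053696145874824 0.032194292479400345 100.16104102134705
-0.031 False 29.9 ax 14.8 x -1.1 y 1.0 actual -30.012349959317127 0.03168672700974159 100.19851684570312
-0.032 False 30.3 ax 14.9 x 0.0 y 1.0 actual -30.976480943664214 0.03220939535836927 100.23555994033813
-0.033 False 30.7 ax 16.7 x -0.3 y 1.1 actual -31.93931605820644 0.032481915029546886 100.27234554290771
-0.034 False 31.1 ax 19.6 x 0.1 y 1.1 actual -32.73401594228511 0.032280721942520255 101.93637013435364
```

Run:
```python
from h import *
r.hold(.5);s=r.read_state();print(s["time_s"],s["contact_force"]@AX,s["grip_width"])
print(r.finish_job())
```

```text
31.65 17.414266372898275 0.03273832229985316
the job is handed in; nothing more can be done
None
```

The job is handed in at 31.7 s: the tray is up against its stop, all four nuts are in the bin, and the gun is gripped and pushed onto the nipple until the force jumped at about 12 mm of nose travel; the snap and travel are read from force and position, not a final picture.

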